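# Rock the sorter gate over and feed the balls to the other bin

### The arm

A 7-joint arm with a two-finger parallel gripper is mounted at the origin on a cart in front of the work surface, level with it; the furniture and walls round the work are solid. World frame = base frame: x ahead of the robot, y to its left, z up, the work surface at z = 0. Lengths are in m, angles in rad, forces in N, time in s.
With the tool pointing down it reaches from about 0.4 to 0.9 m from the base axis. Payload 5.5 kg.
Tool frame: the origin (TCP) lies midway between the tips of the shut fingers; the grasp point (between the pads) lies 19 mm behind it (manip.grip_depth is the distance from the TCP to the grasp point, in m); z points along the fingers, x is the direction in which the jaws open and shut, and the axes are right-handed (so a half turn about z gives the same grasp; the last joint's range is limited). The gripper opens to 92 mm and grips with 3 to 60 N. Pads are 19 mm wide; open, the fingers measure 130 mm over their backs; the gripper's body (75 mm by 190 mm) begins 47 mm behind the grasp point.
Start: joints at [-0.923, 0.501, -0.427, 1.55, 0.221, 1.138, -0.21], TCP at [0.244, 0.602, 0.227] pointing down, gripper open.
Joint ranges: [-2.88, 2.88], [-0.31, 2.03], [-1.54, 1.56], [0.2, 2.42], [-1.41, 4.55], [0.19, 2.02], [-2.57, 2.57]. Speed limits (rad/s): [2.57, 2.57, 3.14, 3.14, 3.14, 3.14, 3.14].

### API

Orientations are given as a unit quaternion [x, y, z, w].
In Python, from bench import manip, effector, viewer gives the robot as it stands. Calls block until the motion is done:
- manip.move_pose(position, orientation): joint-space move of the TCP to a pose.
- manip.servo_line(position, ori=None, vel=0.15): straight line of the TCP; ori=None keeps the orientation; vel is the mean speed in m/s.
- manip.movej(angles): joint-space move.
- effector.open_jaws() and effector.close(f_grip=None): open the fingers fully, or close them until they stop; f_grip is the grip in N (None keeps the last).
- manip.sleep(seconds).
- manip.solve_ik(position, orientation): joint angles nearest the present ones, or None.
- viewer.get_image(name): name is "scene" or "top"; returns the picture (384x512x3 uint8, red, green, blue); there is no depth.
- viewer.get_calibration(name): a dict with "vfov" (degrees; the focal length in pixels is half the picture's height over the tangent of half this angle, whatever the lens; pixels are square), "cx", "cy" (the principal point, pixels), "eye" and "attitude" of the camera in the world. Camera axes: x right, y down, z forward; pixel columns grow to the right and rows downward; lengths in m; the calibration is good to about 2 mm. A picture is of the moment at which its call begins. get_calibration takes no time and is no camera call.
A pose or a line that the arm cannot do raises manip.PlanningError and nothing moves.
- manip.hand_in(): hands the job in, once; it reports no verdict.
Readings, each from a call of its own:
- manip.current_clock(): time.
- manip.current_q(): joint angles.
- manip.current_joint_velocities(): joint speeds.
- manip.current_tau(): joint torques, N m.
- manip.current_tool_pos(): TCP position.
- manip.current_tcp_rot(): TCP orientation.
- manip.current_force(): force on the tool from outside, world axes, zero at the start.
- manip.current_wrist_torque(): the same for the moment, N m.
- manip.current_finger_gap(): finger opening in m.
Only numpy, scipy, OpenCV 4.12 (cv2) and the standard library are available. Lean on these libraries where they do the work, as an engineer would, in place of code of your own. Each camera call takes 0.05 s, during which the arm holds its last target.

### The job

Switch the ball sorter to its other bin: press down the raised end of the rocking gate until the gate tips over its pivot and rests on its other stop. Then push the feed shutter fully open with a fingertip, so that all three steel balls run down the gate into the bin on that newly chosen side. Do not touch or pick up the balls, leave the things lying round the sorter where they are, and finish with the hand clear.

Things in the scene. Friction and masses are not known exactly. Their poses are not given: they have to be found in the camera images.
- sorter: Ball sorter fixed to the bench. Origin: centre of its base on the bench top; x to its rear (away from the robot), y to its left, z up; turned by up to 0.25 rad. Base 130 mm (x) by 470 mm (y), 8 mm thick. A 230 mm long aluminium trough along y, the rocking gate, is pivoted at its middle on an axis along x, 80 mm above the bench, between two open bins, one under each end.
- feed_lip (a point): Lower end of the feed channel, over the middle of the gate, 102 mm above the bench. The channel, 36 mm wide on two posts, climbs from here 125 mm to the rear (sorter +x), its walls 131 to 148 mm above the bench, and holds three balls in a row behind the shutter. The shutter's cross rail spans it, its top 145 mm above the bench.
- gate (a joint): Tilt of the rocking gate, rad. Positive: left (+y) end raised, balls run to the right bin; negative: right end raised, balls run to the left bin. Stops at +0.22 and -0.22. A disc weight on a stem over the pivot (top about 153 mm above the bench) holds it there; pressed past level, it falls over to the other stop by itself. About 1 N on the raised pad is enough.
- pad_left (a point): Centre of the top face of the grey press pad on the front side of the gate's left end. Pad 42 mm (x) by 40 mm (y); it lies 46 mm in front of the pivot axis's middle and 95 mm to the left of the pivot. Its top is about 126 mm high when this end is raised and 85 mm when it is down.
- pad_right (a point): The same for the press pad at the gate's right end, 95 mm to the right of the pivot.
- shutter (a joint): Feed shutter, m: 0 shut, 0.045 fully open. It slides to the sorter's left (+y), needs about 2 N, has no spring and stays where it is left.
- shutter_tab (a point): Middle of the upright grey tab on top of the shutter: tab 8 mm (x) by 26 mm (y) by 36 mm high; this point is 15 mm below its top edge, which is 182 mm high. To open, push on the tab's right (-y) side edge towards the sorter's +y. The block under the tab is 28 mm wide and its top is 147 mm high.
- bin_left (a point): Middle of the floor of the left bin: inside 106 mm (x) by 118 mm (y), outer wall 82 mm high, side walls 62 mm, inner wall under the gate 48 mm.
- bin_right (a point): The same for the right bin.
- ball1: Plain steel ball, 24 mm across, 56 g, origin at its centre; first (next to the shutter) in the row waiting in the feed channel.
- ball2: Plain steel ball, 24 mm across, 56 g, origin at its centre; second in the row waiting in the feed channel.
- ball3: Plain steel ball, 24 mm across, 56 g, origin at its centre; last in the row waiting in the feed channel.
- hex_key_set: Bystander: hex key set in a flat holder, 30 x 95 x 19 mm, lying on the bench in front of the sorter; origin under its middle.
- tape_roll: Bystander: roll of tape, 66 mm across, 19 mm high, on the bench behind the left half of the sorter; origin under its middle.
- tin: Bystander: small open round tin of washers, 64 mm across, 28 mm high, on the bench behind the right half of the sorter; origin under its middle.
- pliers: Bystander: pliers, 46 x 156 x 14 mm, lying at the right of the bench; origin under its middle.
- tape_measure: Bystander: tape measure, 74 x 88 x 40 mm, lying at the left of the bench; origin under its middle.

How it is judged:
On the way, in this order (a step that is already met when the one before it is completed fails the run):
1. the gate has been tipped over onto its other stop, with the shutter still shut (distance of pad_left from where it was at the start of the episode above 0.032 m and (value of joint gate above 0.19 rad or value of joint gate below -0.19 rad) and value of joint shutter below 0.01 m), for 0.2 s.
2. the shutter has been pushed open (value of joint shutter above 0.037 m and distance of pad_left from where it was at the start of the episode above 0.032 m), for 0.1 s.
At the end, for the whole second after the job is handed in: The gate rests on the stop opposite to the one it started on (beyond 0.19 rad, its ends moved over 32 mm), the shutter is open by more than 37 mm, and all three balls lie at rest (under 0.05 m/s) inside the bin at the gate's now lower end (all of step 2 and ((value of joint gate below -0.19 rad and x of ball1 in the frame of sorter between -0.055 and 0.055 m and y of ball1 in the frame of sorter between 0.1 and 0.226 m and height (world z) of each of ball1, ball2, ball3 below 0.055 m and x of ball2 in the frame of sorter between -0.055 and 0.055 m and y of ball2 in the frame of sorter between 0.1 and 0.226 m and x of ball3 in the frame of sorter between -0.055 and 0.055 m and y of ball3 in the frame of sorter between 0.1 and 0.226 m) or (value of joint gate above 0.19 rad and x of ball1 in the frame of sorter between -0.055 and 0.055 m and y of ball1 in the frame of sorter between -0.226 and -0.1 m and height (world z) of each of ball1, ball2, ball3 below 0.055 m and x of ball2 in the frame of sorter between -0.055 and 0.055 m and y of ball2 in the frame of sorter between -0.226 and -0.1 m and x of ball3 in the frame of sorter between -0.055 and 0.055 m and y of ball3 in the frame of sorter between -0.226 and -0.1 m)) and linear speed of each of ball1, ball2, ball3 below 0.05 m/s); the robot touches nothing.
It fails at once if a ball was touched by the robot (contact force between any of the fingers, the arm and ball1 above 0.3 N or contact force between any of the fingers, the arm and ball2 above 0.3 N or contact force between any of the fingers, the arm and ball3 above 0.3 N).
It fails at once if a ball was lifted (height (world z) of any of ball1, ball2, ball3 above 0.15 m).
It fails at once if a bystander was moved by more than 20 mm or lifted (distance of any of hex_key_set, tape_roll, tin, pliers, tape_measure from where it was at the start of the episode above 0.02 m).
It also fails if it takes over 38 s, if anything falls off the work surface, if the arm or the gripper's body presses on something with over 40 N, if the wrist force passes 120 N, or if a joint passes its speed limit or range.

## Working session

There is one attempt and no reset: what is moved stays moved. The work goes in short steps, each a Python script; the robot and the scene stay as the last script left them, time stands still between calls to the robot, and variables do not carry over. Pictures are saved under pics/ and viewed, and the job is handed in when it is done.

```bash
ls; mkdir -p pics; python3 - <<'E'
from bench import manip, effector, viewer
import cv2
for n in("scene","top"):
    im=viewer.get_image(n); cv2.imwrite(f"pics/{n}0.png",im[:,:,::-1]); print(viewer.get_calibration(n))
print(manip.current_clock(),manip.current_tool_pos(),manip.current_tcp_rot(),manip.current_finger_gap())
E
```

```text
pics
{'vfov': 47.20721960095159, 'cx': 255.35485890617196, 'cy': 190.16135624591618, 'eye': array([-0.00540717, -0.66208925,  1.07155494]), 'attitude': array([ 0.86733173, -0.3326416 ,  0.13574094, -0.34447008])}
{'vfov': 52.104235936154026, 'cx': 255.800194054594, 'cy': 190.1469642650611, 'eye': array([0.4482235 , 0.01020289, 1.3300083 ]), 'attitude': array([-0.70299143,  0.70923272, -0.04083743,  0.03353061])}
0.1 [0.24378157 0.6018609  0.225785  ] [ 8.29243381e-01  5.58886944e-01 -7.57736606e-04  4.74193101e-04] 0.09209543578226914
```

View pics/scene0.png

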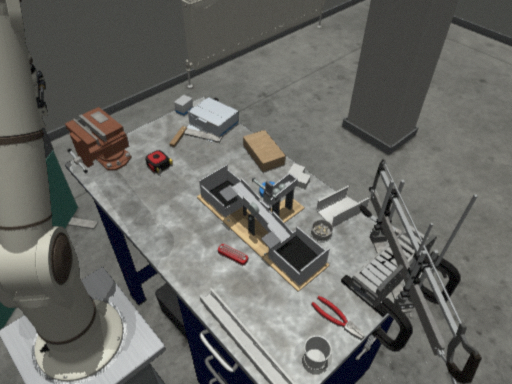

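View pics/top0.png

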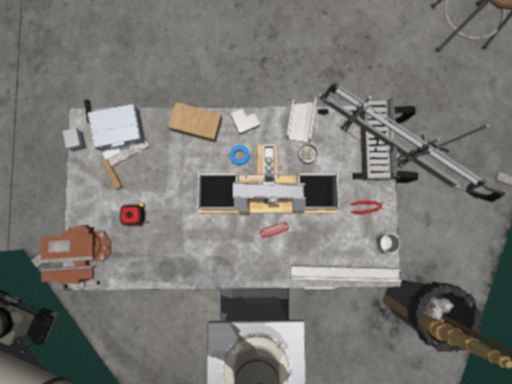

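The scene view shows the sorter around (265,220). In the top view it spans about columns 197–340 and rows 150–215, and the hex keys are at (274,230). I'll enlarge both.

```bash
python3 - <<'E'
import cv2
a=cv2.imread("pics/top0.png")[140:245,190:345]; cv2.imwrite("pics/topz.png",cv2.resize(a,None,fx=5,fy=5,interpolation=cv2.INTER_CUBIC))
a=cv2.imread("pics/scene0.png")[155:290,190:340]; cv2.imwrite("pics/scenez.png",cv2.resize(a,None,fx=4.4,fy=4.4,interpolation=cv2.INTER_CUBIC))
E
```

```text
(no output)
```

View pics/topz.png

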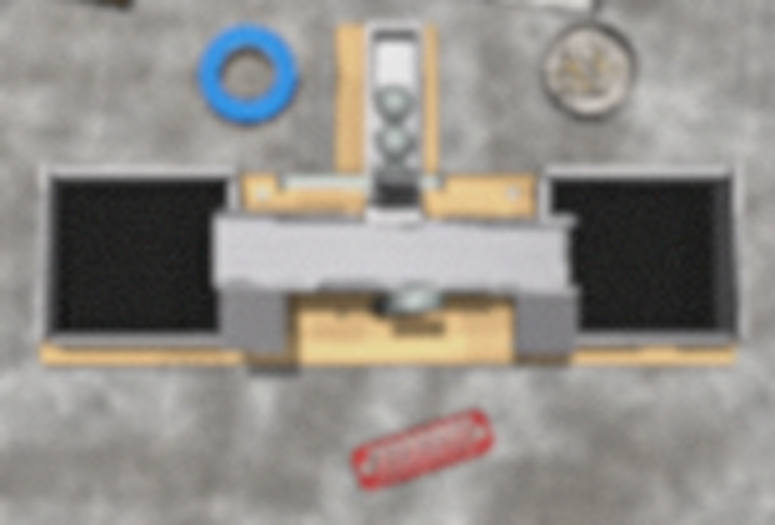

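View pics/scenez.png

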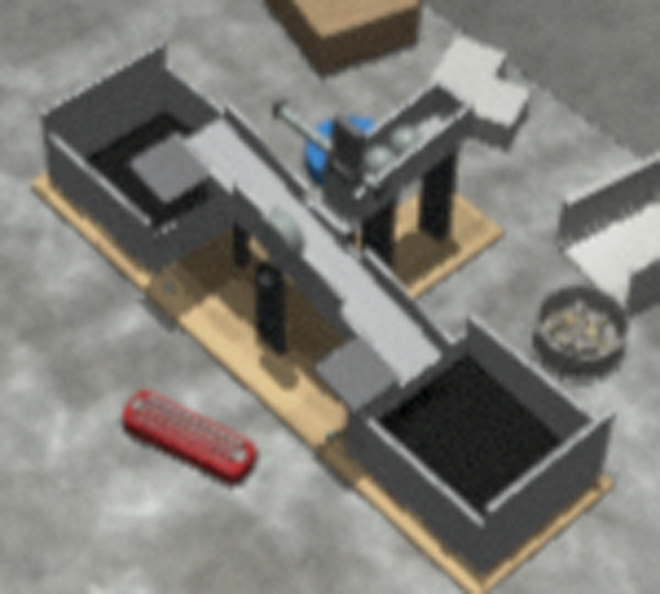

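```bash
cat > h.py <<'E'
import numpy as np
from bench import manip, effector, viewer
from scipy.spatial.transform import Rotation as R
def ray(n,u,v):
    c=viewer.get_calibration(n); f=192/np.tan(np.radians(c['vfov'])/2)
    d=np.array([(u-c['cx'])/f,(v-c['cy'])/f,1.]); d=R.from_quat(c['attitude']).apply(d)
    return c['eye'],d/np.linalg.norm(d)
def plane(n,u,v,z):
    e,d=ray(n,u,v); return e+d*(z-e[2])/d[2]
def tri(a,b):
    A=np.zeros((3,3));y=np.zeros(3);rs=[ray('top',*a),ray('scene',*b)]
    for e,d in rs:
        P=np.eye(3)-np.outer(d,d);A+=P;y+=P@e
    p=np.linalg.solve(A,y); return p,[float(np.linalg.norm((np.eye(3)-np.outer(d,d))@(p-e))) for e,d in rs]
def tz(x,y): return (190+(x+.5)/5-.5,140+(y+.5)/5-.5)
def sz(x,y): return (190+(x+.5)/4.4-.5,155+(y+.5)/4.4-.5)
E
python3 - <<'E'
from h import *
np.set_printoptions(precision=4,suppress=True)
print("front corners top z8",plane('top',*tz(40,366),.008),plane('top',*tz(735,363),.008))
print("front corners scene z8",plane('scene',*sz(36,182),.008),plane('scene',*sz(480,590),.008))
print("scene right rear corner",plane('scene',*sz(609,485),.008))
print("padL",tri(tz(255,320),sz(174,166)))
print("padR",tri(tz(546,322),sz(356,382)))
# bin rear outer wall top corners, h62? outer 82
print("bins rear z62", plane('top',*tz(42,170),.07),plane('top',*tz(741,170),.07))
print("tri right bin rear corner",tri(tz(741,172),sz(609,418)))
print("tab top",tri(tz(396,180),sz(352,122)))
print("channel end z148",plane('top',*tz(365,22),.148),plane('top',*tz(422,22),.148))
E
```

```text
front corners top z8 [0.5129 0.1921 0.008 ] [ 0.5108 -0.2759  0.008 ]
front corners scene z8 [0.5165 0.1877 0.008 ] [ 0.5139 -0.2755  0.008 ]
scene right rear corner [ 0.6329 -0.2775  0.008 ]
padL (array([0.535 , 0.0436, 0.1268]), [0.0010508114087399171, 0.0010508114087399926])
padR (array([ 0.5341, -0.1404,  0.0715]), [0.0013166450777837737, 0.0013166450777836892])
bins rear z62 [0.6366 0.1831 0.07  ] [ 0.6331 -0.2703  0.07  ]
tri right bin rear corner (array([ 0.6306, -0.2688,  0.0754]), [0.0003931114339016519, 0.0003931114339015407])
tab top (array([ 0.6142, -0.0423,  0.1801]), [0.0020631837470892374, 0.002063183747089149])
channel end z148 [ 0.7151 -0.0248  0.148 ] [ 0.7148 -0.0597  0.148 ]
```

Measurements against the given sizes:
- **Base:** the front edge measures 468 mm (470 given), with yaw about -0.005 rad. That puts the sorter at (0.578, -0.042).
- **Left pad:** 127 mm high, so this is the raised end. Its position agrees with the model.
- **Tab:** its top is at 180 mm (182 given), at (0.614, -0.042).

Next I press the left pad with the fingers shut.

```bash
python3 - <<'E'
from h import *
import cv2
q=[2**-.5,2**-.5,0,0]
p=manip.current_tool_pos()
effector.close(f_grip=10)
manip.servo_line([p[0],p[1],0.32],vel=.2)
manip.move_pose([0.530,0.048,0.25],q)
manip.servo_line([0.530,0.048,0.150],vel=.15)
print(manip.current_clock(),manip.current_tool_pos(),manip.current_force(),manip.current_finger_gap())
for z in (.125,.115,.108,.103,.099):
    manip.servo_line([0.530,0.048,z],vel=.06); print(z,manip.current_tool_pos(),manip.current_force())
manip.sleep(.2)
manip.servo_line([0.530,0.048,0.25],vel=.2)
print(manip.current_clock(),manip.current_force())
for n in("scene","top"): 
    im=viewer.get_image(n); cv2.imwrite(f"pics/{n}1.png",im[:,:,::-1])
a=cv2.imread("pics/scene1.png")[155:290,190:340]; cv2.imwrite("pics/scenez1.png",cv2.resize(a,None,fx=4.4,fy=4.4,interpolation=cv2.INTER_CUBIC))
E
```

```text
5.2083 [0.53065431 0.04830036 0.15067081] [ 0.06749262 -0.01410038 -0.03554117] 0.0004986158838420633
0.125 [0.52968144 0.04788595 0.12463525] [-0.40163387 -0.61018424 -0.25319052]
0.115 [0.52954993 0.04793882 0.11445745] [ 0.87282972 -0.22678399  0.02736964]
0.108 [0.52961963 0.04796735 0.10753816] [-0.23845059  0.0102517   0.0360079 ]
0.103 [0.52970956 0.04795749 0.10263241] [-0.43628146  0.41565134  0.68558447]
0.099 [0.5297358  0.04794905 0.09871321] [-0.22556106 -0.1028387   0.08978471]
7.9667 [-1.18701286 -0.70811087 -0.69535131]
```

View pics/scenez1.png

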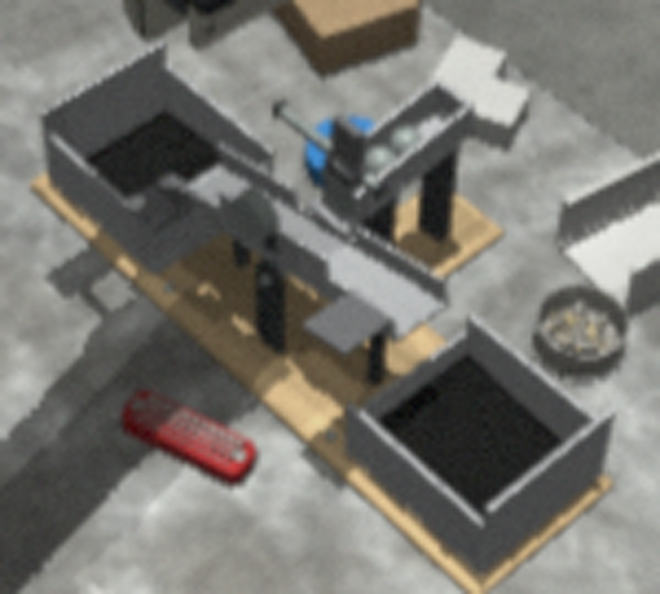

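View pics/top1.png

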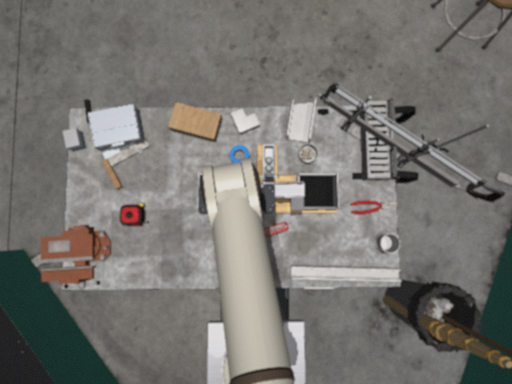

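The gate has tipped. In the scene view the right pad is now raised (zoom 350,320), the disc has swung left, and the tab hasn't moved (zoom 350,135). Now I push the shutter from the right, stepping and watching the force.

```bash
python3 - <<'E'
from h import *
import cv2
q=[2**-.5,2**-.5,0,0]
manip.servo_line([0.56,-0.02,0.27],vel=.25)
manip.servo_line([0.612,-0.105,0.25],vel=.25)
manip.servo_line([0.612,-0.105,0.163],vel=.15)
print(manip.current_clock(),manip.current_tool_pos(),manip.current_force())
for y in np.r_[-.085,np.arange(-.078,-.019,.004)]:
    manip.servo_line([0.612,y,.163],vel=.05); f=manip.current_force(); p=manip.current_tool_pos(); print(round(y,3),p.round(4),f.round(1))
    if f[1]<-12: break
manip.servo_line([0.612,p[1]-.02,.163],vel=.15)
manip.servo_line([0.612,p[1]-.02,.26],vel=.2)
manip.servo_line([0.52,-0.25,.28],vel=.25)
print(manip.current_clock())
for n in("scene","top"):
    im=viewer.get_image(n); cv2.imwrite(f"pics/{n}2.png",im[:,:,::-1])
a=cv2.imread("pics/scene2.png")[155:290,190:340]; cv2.imwrite("pics/scenez2.png",cv2.resize(a,None,fx=4.4,fy=4.4,interpolation=cv2.INTER_CUBIC))
a=cv2.imread("pics/top2.png")[140:245,190:345]; cv2.imwrite("pics/topz2.png",cv2.resize(a,None,fx=5,fy=5,interpolation=cv2.INTER_CUBIC))
E
```

```text
9.8167 [ 0.61268019 -0.1044816   0.16398213] [-0.84759997 -0.41960122 -0.38340942]
-0.085 [ 0.6121 -0.0846  0.1632] [ 0.3  0.2 -0.4]
-0.078 [ 0.612  -0.0775  0.1629] [ 0.6 -0.3  0.2]
-0.074 [ 0.612  -0.0738  0.163 ] [-0.6 -0.1  0.3]
-0.07 [ 0.612  -0.0697  0.163 ] [ 0.4  0.  -0.4]
-0.066 [ 0.612  -0.0656  0.163 ] [-0.2 -0.9  0.1]
-0.062 [ 0.612  -0.0614  0.163 ] [ 0.4 -0.6 -0.1]
-0.058 [ 0.612  -0.0573  0.163 ] [ 0.2 -0.1 -0.3]
-0.054 [ 0.612  -0.0534  0.163 ] [ 0.4 -1.  -0.4]
-0.05 [ 0.612  -0.0494  0.163 ] [-0.3  0.5 -0.2]
-0.046 [ 0.612  -0.0454  0.163 ] [-0.3  0.5  0.5]
-0.042 [ 0.612  -0.0414  0.163 ] [-0.1 -0.4  0.7]
-0.038 [ 0.612  -0.0374  0.163 ] [0.9 0.5 0.2]
-0.034 [ 0.612  -0.0334  0.163 ] [-0.2 -0.4  0.2]
-0.03 [ 0.612  -0.0294  0.163 ] [0.4 0.1 0.3]
-0.026 [ 0.612  -0.0283  0.163 ] [ 0.4 -5.4 -0.1]
-0.022 [ 0.6119 -0.0281  0.1631] [ -0.3 -11.1  -0.2]
16.1583
```

View pics/scenez2.png

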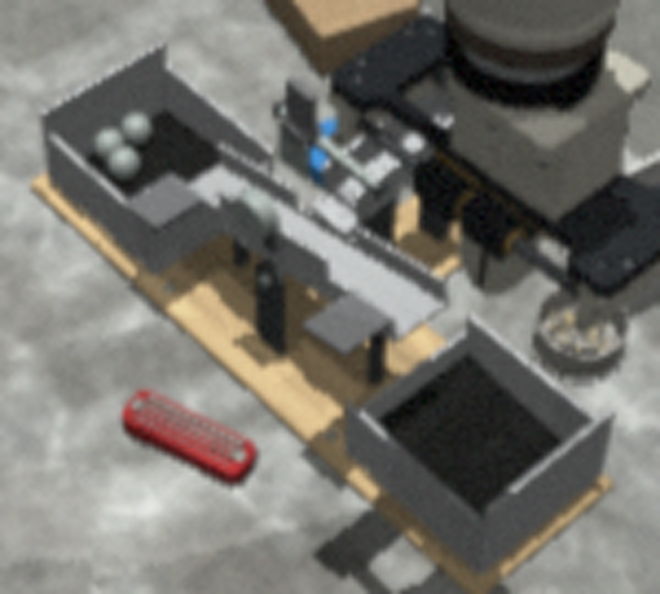

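View pics/topz2.png

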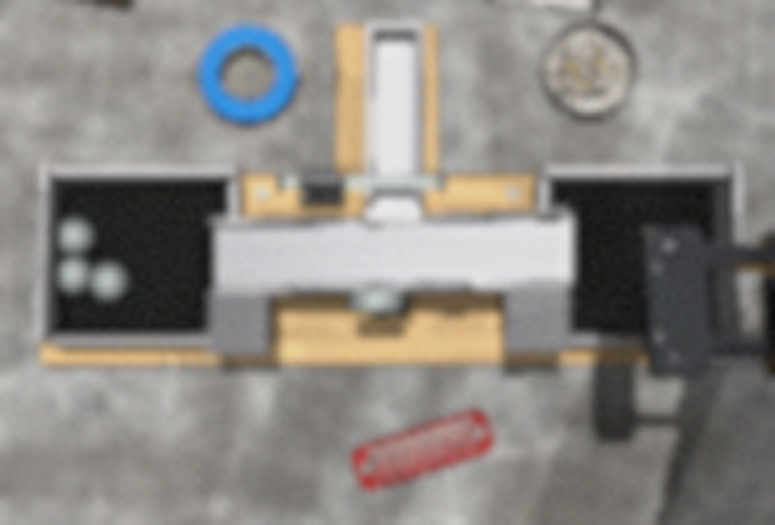

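All three balls are in the left bin (top zoom 75,235; 73,274; 108,281) and the channel is empty. The tab is against its end stop (zoom 323,188), the gate is left-down, and the hand is clear. I'll let things settle, check once more that the balls are still, and hand in.

```bash
python3 - <<'E'
from h import *
import cv2
manip.sleep(1.0)
im=viewer.get_image("top")[:,:,::-1]; old=cv2.imread("pics/top2.png")
print("max diff in left bin",cv2.absdiff(im,old)[170:210,198:236].max())
for a in ((75,235),(73,274),(108,281)): print(plane('top',*tz(*a),.022).round(3))
print("tab shift",(plane('top',*tz(323,188),.18)-plane('top',*tz(396,188),.18)).round(4))
print(manip.current_force().round(2),manip.current_clock())
manip.hand_in()
E
```

```text
max diff in left bin 13
[0.6   0.167 0.022]
[0.573 0.169 0.022]
[0.569 0.145 0.022]
tab shift [0.0003 0.0432 0.    ]
[-0.33 -0.48  1.28] 17.3083
the job is handed in; nothing more can be done
```

The sorter is switched to its left bin, and all three balls are in it. I handed the job in at about 17 s; no verdict was reported.

- **Gate:** I pressed the raised left pad with the fingers shut. In the pictures the gate has tipped over, with its left end down and the disc swung left. I read this by eye and did not measure the angle.
- **Shutter:** I pushed the tab until the resisting force rose to 11 N at the end stop. The camera measured about 43 mm of travel; fully open is 45 mm and the limit is 37 mm.
- **Balls:** They lie about 187–211 mm left of the sorter's centre, inside the 100–226 mm limits. Two views just over 1 s apart showed no movement.
- **Surroundings:** The tape roll, tin and hex keys look unmoved in the pictures. I did not check the pliers and tape measure after the last moves, but the hand did not go down near them. The hand ended clear, about 0.28 m up over the right bin.

No check failed. The one measurement that disagreed was before the press: the lowered right pad came out at 72 mm high, where 85 mm was given. The raised left pad matched (127 mm against 126 mm) and I acted only on that one.

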